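# Find the slack wing nut on the bonding press, snug it and flag it

### The job

One of the four wing nuts on the bonding press has worked slack while the glue set. Feel them with a light clockwise push on a wing (about 10 N, never more than 25 N) without turning the tight ones; run the slack one down clockwise until it bites, then put the red cap fully over its rod to flag it for rechecking. Leave everything else on the desk alone.

Things in the scene. Friction and masses are not known exactly. Their poses are not given: they have to be found in the camera images.
- press: Bonding press, fixed: two plywood boards, 160 x 196 mm, bearers on top to 54 mm above the desk. Origin: centre of its underside, z up. Four upright 12 mm threaded rods at x = +-60, y = +-75 mm end 108.5 mm above the desk, with a 3 mm chamfer; each carries a washer 31 mm wide (upper face at 56.5 mm) and a wing nut on it.
- nut_a_hub (a point): Steel wing nut a on one of the rods (which one varies): point on the rod's axis 12.5 mm above the nut's underside, z up. Hub 24 mm wide, 18 mm high; the rod stands out 34 mm above it. Two upright flat wings, 5.2 mm thick, reach along its +x and -x to 33 mm from the axis, 3.5 to 21 mm above the underside. It only turns; push the flat of a wing with closed fingers.
- nut_a_wing (a point): Wing nut a: point in its +x wing, 30 mm from the rod's axis, 12.5 mm above the nut's underside, mid-thickness. Tightening is clockwise seen from above.
- nut_a (a joint): Turn of wing nut a, rad, growing clockwise (tightening); its zero is arbitrary and tells nothing about tightness. The four nuts look alike: three are tight and hold over 40 N pushed squarely on a wing 26 mm from the axis; one is slack, turns at 4 to 8 N there and bites at a firm stop after 0.4 to 1.0 rad clockwise.
- nut_b_hub (a point): Steel wing nut b on one of the rods (which one varies): point on the rod's axis 12.5 mm above the nut's underside, z up. Hub 24 mm wide, 18 mm high; the rod stands out 34 mm above it. Two upright flat wings, 5.2 mm thick, reach along its +x and -x to 33 mm from the axis, 3.5 to 21 mm above the underside. It only turns; push the flat of a wing with closed fingers.
- nut_b_wing (a point): Wing nut b: point in its +x wing, 30 mm from the rod's axis, 12.5 mm above the nut's underside, mid-thickness. Tightening is clockwise seen from above.
- nut_b (a joint): Turn of wing nut b, rad, growing clockwise (tightening); its zero is arbitrary and tells nothing about tightness. The four nuts look alike: three are tight and hold over 40 N pushed squarely on a wing 26 mm from the axis; one is slack, turns at 4 to 8 N there and bites at a firm stop after 0.4 to 1.0 rad clockwise.
- nut_c_hub (a point): Steel wing nut c on one of the rods (which one varies): point on the rod's axis 12.5 mm above the nut's underside, z up. Hub 24 mm wide, 18 mm high; the rod stands out 34 mm above it. Two upright flat wings, 5.2 mm thick, reach along its +x and -x to 33 mm from the axis, 3.5 to 21 mm above the underside. It only turns; push the flat of a wing with closed fingers.
- nut_c_wing (a point): Wing nut c: point in its +x wing, 30 mm from the rod's axis, 12.5 mm above the nut's underside, mid-thickness. Tightening is clockwise seen from above.
- nut_c (a joint): Turn of wing nut c, rad, growing clockwise (tightening); its zero is arbitrary and tells nothing about tightness. The four nuts look alike: three are tight and hold over 40 N pushed squarely on a wing 26 mm from the axis; one is slack, turns at 4 to 8 N there and bites at a firm stop after 0.4 to 1.0 rad clockwise.
- nut_d_hub (a point): Steel wing nut d on one of the rods (which one varies): point on the rod's axis 12.5 mm above the nut's underside, z up. Hub 24 mm wide, 18 mm high; the rod stands out 34 mm above it. Two upright flat wings, 5.2 mm thick, reach along its +x and -x to 33 mm from the axis, 3.5 to 21 mm above the underside. It only turns; push the flat of a wing with closed fingers.
- nut_d_wing (a point): Wing nut d: point in its +x wing, 30 mm from the rod's axis, 12.5 mm above the nut's underside, mid-thickness. Tightening is clockwise seen from above.
- nut_d (a joint): Turn of wing nut d, rad, growing clockwise (tightening); its zero is arbitrary and tells nothing about tightness. The four nuts look alike: three are tight and hold over 40 N pushed squarely on a wing 26 mm from the axis; one is slack, turns at 4 to 8 N there and bites at a firm stop after 0.4 to 1.0 rad clockwise.
- cap_mid (a point): Red plastic push-on thread cap, loose on the desk, closed end up: 22 mm wide, 36 mm tall, about 15 g. Point at its centre, half-way up; z towards its closed end. Its round bore is 16 mm wide, open downward, 30 mm deep; fully on a rod, its closed end rests on the rod's end and its mouth stands 4 mm above the nut's hub.
- glue_bottle_mid (a point): Squeeze bottle with a red nozzle, 38 mm wide, 130 mm tall, standing loose; point half-way up. Leave alone.
- masking_tape_mid (a point): Roll of masking tape lying flat, 104 mm wide, 25 mm high; point half-way up. Leave alone.
- pliers_mid (a point): Pliers with yellow grips lying flat, 50 x 102 x 11 mm; point half-way up. Leave alone.
- parts_tray_mid (a point): Blue divided tray with small screws, 66 x 110 x 22 mm; point half-way up. Leave alone.

How it is judged:
On the way, in this order (a step that is already met when the one before it is completed fails the run):
1. the slack wing nut is run down clockwise until it bites at its stop (no tight nut can get there) (value of joint any of nut_a, nut_b, nut_c, nut_d above 0.85 rad), for 0.2 s.
2. the red cap is fully over the rod of that nut (((value of joint nut_a above 0.85 rad and z of cap_mid in the frame of nut_a_hub below 0.0305 m and horizontal distance between cap_mid and nut_a_hub below 0.005 m and angle between cap_mid's own z axis and vertical below 0.2 rad) or (value of joint nut_b above 0.85 rad and z of cap_mid in the frame of nut_b_hub below 0.0305 m and horizontal distance between cap_mid and nut_b_hub below 0.005 m and angle between cap_mid's own z axis and vertical below 0.2 rad) or (value of joint nut_c above 0.85 rad and z of cap_mid in the frame of nut_c_hub below 0.0305 m and horizontal distance between cap_mid and nut_c_hub below 0.005 m and angle between cap_mid's own z axis and vertical below 0.2 rad) or (value of joint nut_d above 0.85 rad and z of cap_mid in the frame of nut_d_hub below 0.0305 m and horizontal distance between cap_mid and nut_d_hub below 0.005 m and angle between cap_mid's own z axis and vertical below 0.2 rad))), for 0.2 s.
At the end, for the whole second after the job is handed in: The wing nut that was slack is at its stop (within 0.05 rad); the red cap is fully on that nut's rod (its closed end within about 2 mm of the rod's end, centred within 5 mm, upright within 0.2 rad), released and at rest; the wings of the three tight nuts are within 4 mm of where they were (((value of joint nut_a above 0.85 rad and z of cap_mid in the frame of nut_a_hub below 0.0305 m and horizontal distance between cap_mid and nut_a_hub below 0.005 m and distance of each of nut_b_wing, nut_c_wing, nut_d_wing from where it was at the start of the episode below 0.004 m) or (value of joint nut_b above 0.85 rad and z of cap_mid in the frame of nut_b_hub below 0.0305 m and horizontal distance between cap_mid and nut_b_hub below 0.005 m and distance of each of nut_a_wing, nut_c_wing, nut_d_wing from where it was at the start of the episode below 0.004 m) or (value of joint nut_c above 0.85 rad and z of cap_mid in the frame of nut_c_hub below 0.0305 m and horizontal distance between cap_mid and nut_c_hub below 0.005 m and distance of each of nut_a_wing, nut_b_wing, nut_d_wing from where it was at the start of the episode below 0.004 m) or (value of joint nut_d above 0.85 rad and z of cap_mid in the frame of nut_d_hub below 0.0305 m and horizontal distance between cap_mid and nut_d_hub below 0.005 m and distance of each of nut_a_wing, nut_b_wing, nut_c_wing from where it was at the start of the episode below 0.004 m)) and angle between cap_mid's own z axis and vertical below 0.2 rad and linear speed of cap below 0.02 m/s); the robot touches nothing.
It fails at once if a tight wing nut is turned too (the wings of two different nuts have moved more than 4 mm) (distance of each of nut_a_wing, nut_b_wing from where it was at the start of the episode above 0.004 m or distance of each of nut_a_wing, nut_c_wing from where it was at the start of the episode above 0.004 m or distance of each of nut_a_wing, nut_d_wing from where it was at the start of the episode above 0.004 m or distance of each of nut_b_wing, nut_c_wing from where it was at the start of the episode above 0.004 m or distance of each of nut_b_wing, nut_d_wing from where it was at the start of the episode above 0.004 m or distance of each of nut_c_wing, nut_d_wing from where it was at the start of the episode above 0.004 m).
It fails at once if a wing nut is pushed with more than 25 N (contact force between any of nut_a, nut_b, nut_c, nut_d and anything else above 25 N).
It fails at once if the glue bottle, tape roll, pliers or parts tray is shifted more than 15 mm (distance of any of glue_bottle_mid, masking_tape_mid, pliers_mid, parts_tray_mid from where it was at the start of the episode above 0.015 m).
It also fails if it takes over 72 s, if anything falls off the work surface, if the arm or the gripper's body presses on something with over 40 N, if the wrist force passes 120 N, or if a joint passes its speed limit or range.

### The arm

A 7-joint arm with a two-finger parallel gripper is mounted at the origin on a cart in front of the work surface, level with it; the furniture and walls round the work are solid. World frame = base frame: x ahead of the robot, y to its left, z up, the work surface at z = 0. Lengths are in m, angles in rad, forces in N, time in s.
With the tool pointing down it reaches from about 0.425 to 0.925 m from the base axis. Payload 6.8 kg.
Tool frame: the origin (TCP) lies at the very end of the fingers, on their centre line; the grasp point (between the pads) lies 19 mm behind it; y points along the fingers, z is the direction in which the jaws open and shut, and the axes are right-handed (so a half turn about y gives the same grasp; the last joint's range is limited). The gripper opens to 88 mm and grips with 3 to 60 N. Pads are 20 mm wide; open, the fingers measure 115 mm over their backs; the gripper's body (75 mm by 178 mm) begins 61 mm behind the grasp point.
Start: joints at [1.119, 0.477, 0.022, 1.555, -0.011, 1.109, -0.083], TCP at [0.228, -0.636, 0.223] pointing down, gripper open.
Joint ranges: [-2.96, 2.96], [-0.34, 2.1], [-1.41, 1.46], [0.24, 2.44], [-1.37, 4.51], [0.17, 1.92], [-2.96, 2.96]. Speed limits (rad/s): [2.39, 2.39, 3.14, 3.14, 3.14, 3.14, 3.14].

### API

Orientations are given as [roll, pitch, yaw] about the fixed x, y, z axes, in that order (R = Rz(yaw) Ry(pitch) Rx(roll)).
In Python, from station import arm, imaging, sign_off, finder gives the robot as it stands.
- The arm moves only by the tool servo_tool, never from a script. Its argument "rows" is a list that holds one entry, the list of rows, each a list of 6 numbers: the shift along the tool's x, y, z in m, then the turn, a rotation vector about the tool's x, y, z in degrees. A call has 1 to 12 rows; each row shifts and turns the pose as measured when the row begins, along the tool's axes as they then stand; what a row does not reach is not made up. A row lasts 1/10 s, in which the tool goes at most 50 mm and 8.59 degrees, less where a joint would pass 70% of its speed; a pose out of reach is approached as far as the arm can. A call is refused whole if a number of a shift passes 0.05 or a number of a turn 8.59, either way. A call with a gripper value outside its range is refused whole. "fingers" is the closure, from -1 (fully open) to 1 (shut), so that 0 is half open, set as the call begins (left out, the last holds). The fingers move at their own pace and stop on an object; "force" is the grip in N (left out, the last holds). Time passes only in rows, so rows that do not move let the fingers close. It gives the time, the measured TCP pose, the force and the opening at its end, in the units of the state.
- arm.get_state(): the state, without advancing time (a new reading comes with each control period).
- imaging.camera(name): name is "side" or "top"; returns a dict with "frame" (400x640x3 uint8, red, green, blue), "intrinsics" (3x3 intrinsics, pixels), "T" (4x4, takes a point from camera to world coordinates). Camera axes: x right, y up, looking along -z (the intrinsics and any distortion apply to the point x, -y, -z); pixel columns grow to the right and rows downward; lengths in m; the calibration is good to about 2 mm. A picture is of the moment at which its call begins. There is no depth.
- sign_off(): hands the job in, once; it reports no verdict.
Trained networks look in a picture, given as the dict that the camera call returned (one of the last four; its "shot" number tells which), for a name from the list of things; names that differ only in an ending like _2 or _b are one class to them, and where a whole thing is asked for, a point or a joint stands for the part that bears it (a point fixed in the world has none). Each returns a list of dicts, best first, with "confidence" (0 to 1); they miss things now and then, are a little off and sometimes report something else, mostly with a low value. They report only what shows in the picture. A call takes as long as a camera call.
- finder.find_in(picture, query): "pixel" ([column, row] in pixels, amid what is visible of it).
- finder.trace(picture, query): "region" (400x640 bool, what is visible of it) and "pixel" ([column, row] in pixels, amid what is visible of it).
- finder.spot_point(picture, query): "pixel" ([column, row] in pixels: a listed point, or the origin of a listed thing).
The state is a dict: "time_s": time; "q": joint angles; "qd": joint speeds; "effort": joint torques, N m; "eef_pos": TCP position; "tcp_rot": TCP orientation; "force": force on the tool from outside, world axes, zero at the start; "torque": the same for the moment, N m; "width": opening from 0.0 (shut) to 1.0 (fully open).
Only numpy, scipy, OpenCV 4.12 (cv2) and the standard library are available. Lean on these libraries where they do the work, as an engineer would, in place of code of your own. Each camera call takes 0.05 s, during which the arm holds its last target. There are 200 camera calls.

## Working session

There is one attempt and no reset: what is moved stays moved. The work goes in short steps, Python scripts to look and compute and a tool call to move; the robot and the scene stay as the last step left them, time stands still between calls to the robot, and variables do not carry over. Pictures are saved under pics/ and viewed, about 8 in all and at most 12, crops included, and the job is handed in when it is done.

Besides the shell and the picture viewer there is one more tool, called after "Request:" in YAML: its name, and indented under it one key for each argument. servo_tool: Moves the arm, as the interface text tells. Its arguments: {"type":"object","properties":{"rows":{"type":"array","items":{"type":"array","items":{"type":"array","items":{"type":"number"}}}},"fingers":{"type":"number"},"force":{"type":"number"}},"required":["rows"]}

```bash
mkdir -p pics; ls; cat > h.py <<'E'
import numpy as np, cv2
from station import arm, imaging, sign_off, finder
from scipy.spatial.transform import Rotation as R
def ray(p,px):
    K=np.array(p["intrinsics"]);T=np.array(p["T"]);v=np.linalg.solve(K,[px[0],px[1],1.])
    d=T[:3,:3]@np.array([v[0],-v[1],-v[2]]);return T[:3,3],d
def onz(p,px,z):
    o,d=ray(p,px);return o+d*(z-o[2])/d[2]
def proj(p,X):
    T=np.array(p["T"]);c=T[:3,:3].T@(np.array(X)-T[:3,3]);u=np.array(p["intrinsics"])@[c[0],-c[1],-c[2]];return u[:2]/u[2]
def tri(p,a,q,b):
    A=np.zeros((3,3));B=np.zeros(3)
    for pp,x in((p,a),(q,b)):
        o,d=ray(pp,x);d=d/np.linalg.norm(d);M=np.eye(3)-np.outer(d,d);A+=M;B+=M@o
    return np.linalg.solve(A,B)
E
python3 - <<'E'
from h import *
np.set_printoptions(precision=4,suppress=True)
t=imaging.camera("top");s=imaging.camera("side")
for n,p in(("top",t),("side",s)):
    cv2.imwrite(f"pics/{n}0.png",p["frame"][:,:,::-1])
    print(n,p["T"],p["intrinsics"])
    for q in["press","nut_a_hub","nut_a_wing","cap_mid","glue_bottle_mid","masking_tape_mid","pliers_mid","parts_tray_mid"]:
        for r in finder.spot_point(p,q)[:9]: print(q,np.round(r["pixel"],1),round(r["confidence"],2),onz(p,r["pixel"],{'n':.069,'c':.018}.get(q[0],0.01)))
print(arm.get_state())
E
```

```text
pics
top [[ 0.0031  0.9968 -0.0799  0.4727]
 [-1.      0.0026 -0.0064 -0.0436]
 [-0.0062  0.0799  0.9968  1.1147]
 [ 0.      0.      0.      1.    ]] [[406.3565   0.     317.7838]
 [  0.     406.3565 206.5071]
 [  0.       0.       1.    ]]
press [256.  218.1] 0.86 [0.5292 0.1317 0.01  ]
press [237.3 186.2] 0.53 [0.6166 0.1844 0.01  ]
nut_a_hub [287.9 238.8] 0.4 [0.4732 0.0396 0.069 ]
nut_a_wing [294.6 230.5] 0.59 [0.4945 0.0225 0.069 ]
cap_mid [387.4 226.6] 0.4 [ 0.5068 -0.2243  0.018 ]
glue_bottle_mid [426.3 179.3] 0.86 [ 0.6368 -0.3333  0.01  ]
masking_tape_mid [293.5 230.2] 0.66 [0.4966 0.0293 0.01  ]
masking_tape_mid [463.6 202.2] 0.62 [ 0.5741 -0.4336  0.01  ]
pliers_mid [442.7 253.9] 0.67 [ 0.434  -0.3738  0.01  ]
parts_tray_mid [170.9 259.8] 0.81 [0.4156 0.3604 0.01  ]
side [[-0.49    0.4064 -0.7712 -0.4873]
 [-0.8716 -0.2118  0.4421  0.5335]
 [ 0.0163  0.8888  0.458   0.6608]
 [ 0.      0.      0.      1.    ]] [[467.8801   0.     320.6996]
 [  0.     467.8801 200.1749]
 [  0.       0.       1.    ]]
press [265.  234.1] 0.56 [0.5057 0.1326 0.01  ]
press [196.2 278.3] 0.17 [0
[... 199 characters left out ...]
.5 168.6] 0.79 [ 0.7161 -0.4125  0.01  ]
masking_tape_mid [418.5 186. ] 0.57 [ 0.5492 -0.4264  0.01  ]
parts_tray_mid [194.8 277.6] 0.68 [0.4052 0.3492 0.01  ]
parts_tray_mid [300.8 210. ] 0.43 [ 0.581  -0.0127  0.01  ]
{'time_s': 0.9, 'q': array([ 1.1189,  0.477 ,  0.0224,  1.5554, -0.0115,  1.1093, -0.0831]), 'qd': array([-0.0001,  0.0001,  0.0011,  0.0003,  0.0006,  0.0009,  0.0008]), 'effort': array([ -0.0004, -58.2713,   1.5331, -27.2937,  -0.0543,   0.01  ,
        -0.    ]), 'eef_pos': array([ 0.2276, -0.6355,  0.2227]), 'tcp_rot': array([-1.5707,  0.    , -2.7977]), 'force': array([ 0.3403,  0.4509, -0.3403]), 'torque': array([ 0.0272, -0.003 ,  0.0276]), 'width': 1.0007026675590514}
```

```bash
python3 - <<'E'
import cv2
a=cv2.imread("pics/top0.png")[140:300,150:490]; cv2.imwrite("pics/c0.png",cv2.resize(a,None,fx=2.35,fy=2.35,interpolation=cv2.INTER_CUBIC))
a=cv2.imread("pics/side0.png")[130:310,170:440]; cv2.imwrite("pics/c1.png",cv2.resize(a,None,fx=2.9,fy=2.9,interpolation=cv2.INTER_CUBIC))
a=cv2.imread("pics/top0.png")[165:265,200:315]; cv2.imwrite("pics/c2.png",cv2.resize(a,None,fx=6,fy=6,interpolation=cv2.INTER_CUBIC))
E
```

```text
(no output)
```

View pics/c0.png

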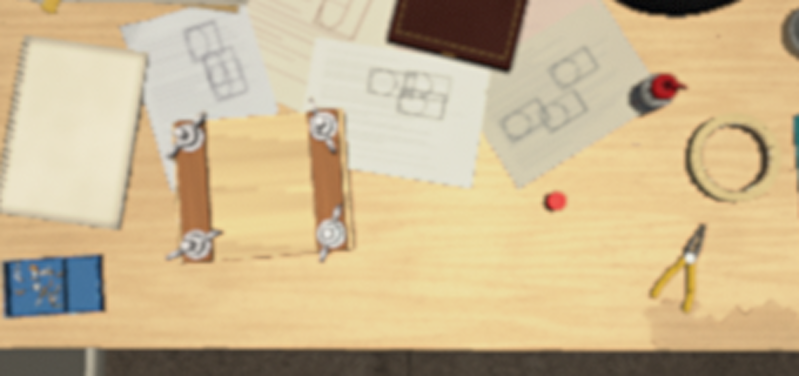

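View pics/c1.png

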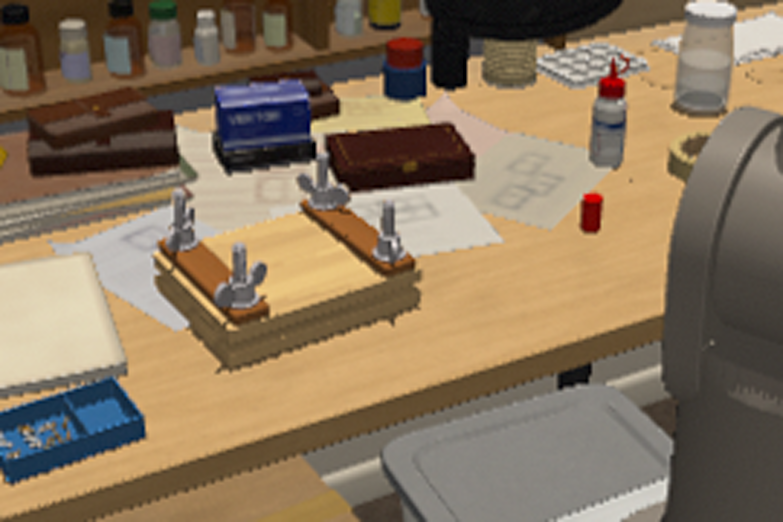

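View pics/c2.png

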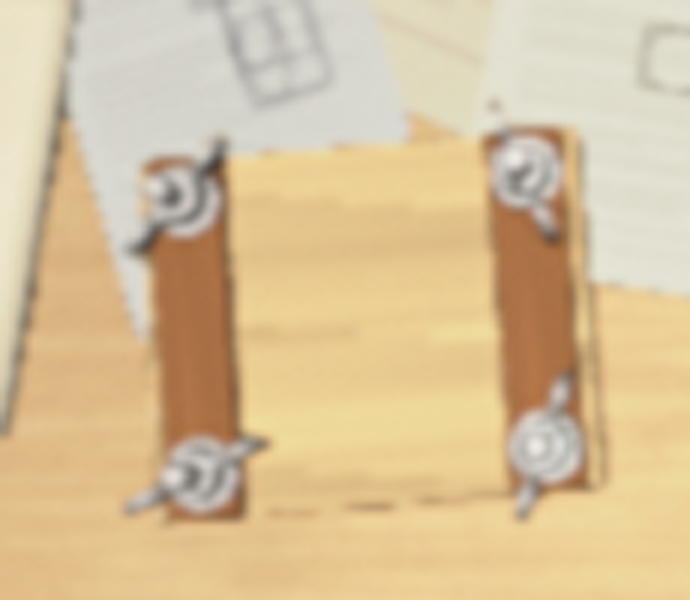

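```bash
cat > fit.py <<'E'
from h import *
from scipy.optimize import least_squares
np.set_printoptions(precision=4,suppress=True)
t=imaging.camera("top");s=imaging.camera("side")
c2=lambda u:[(u[0]+.5)/6-.5+200,(u[1]+.5)/6-.5+165]
c1=lambda u:[(u[0]+.5)/2.9-.5+170,(u[1]+.5)/2.9-.5+130]
order=[(1,1),(1,-1),(-1,1),(-1,-1)] # TL TR BL BR (+x far,+y left)
W=[(184,198),(526,174),(203,473),(546,446)];RT=[(152,187),(515,160),(175,478),(537,446)]
SR=[(321-142,192),(321,155),(238,245),(388,203)]
def pos(v,o,z):
    c,sn=np.cos(v[2]),np.sin(v[2]);x,y=.06*o[0],.075*o[1];return np.array([v[0]+c*x-sn*y,v[1]+sn*x+c*y,z])
def res(v):
    r=[]
    for i,o in enumerate(order):
        r+=list(proj(t,pos(v,o,.0565))-c2(W[i]));r+=list(proj(t,pos(v,o,.1075))-c2(RT[i]));r+=list(proj(s,pos(v,o,.1085))-c1(SR[i]))
    return np.array(r)
f=least_squares(res,[.53,.1,0]);print(f.x,res(f.x).reshape(-1,3,2).round(1).tolist())
TIP={'TL':[(130,250),(222,143)],'TR':[(550,235)],'BL':[(128,508),(265,442)],'BR':[(522,515),(567,378)]}
for (n,tp),o in zip(TIP.items(),order):
    h=pos(f.x,o,.069);print(n,h)
    for q in tp:
        for z in(.069,.0775):
            w=onz(t,c2(q),z)-h;print("   tip",z,(w*1e3).round(1),"ang",np.degrees(np.arctan2(w[1],w[0])).round(1),"r",np.hypot(*w[:2]).round(4))
for pp in(t,s):
    for r in finder.trace(pp,"cap_mid")[:2]:
        ys,xs=np.nonzero(r["region"]);print("cap",r["confidence"],r["pixel"],len(ys),xs.min(),xs.max(),ys.min(),ys.max(), onz(pp,[xs.mean(),ys.mean()],.018))
    m=cv2.cvtColor(pp["frame"],cv2.COLOR_RGB2HSV);mask=(((m[...,0]<8)|(m[...,0]>172))&(m[...,1]>150)&(m[...,2]>90)).astype('uint8')
    n,l,st,ce=cv2.connectedComponentsWithStats(mask)
    for i in range(1,n):
        if st[i,4]>20: print("red",st[i],ce[i],onz(pp,ce[i],.018),onz(pp,ce[i],.036))
E
python3 fit.py
```

```text
[0.5256 0.1137 0.0845] [[[-0.3, 0.5], [0.5, 0.3], [-0.5, -1.2]], [[-0.3, -0.1], [-0.1, -0.1], [0.4, -1.4]], [[-0.5, 0.5], [-0.3, -0.1], [-0.0, -0.8]], [[-0.1, 0.3], [-0.1, 0.3], [0.4, -1.4]]]
TL [0.579  0.1935 0.069 ]
   tip 0.069 [-22.5  19.3  -0. ] ang 139.4 r 0.0296
   tip 0.0775 [-23.2  17.2   8.5] ang 143.4 r 0.0288
   tip 0.069 [ 24.  -19.5  -0. ] ang -39.1 r 0.031
   tip 0.0775 [ 23.  -21.3   8.5] ang -42.8 r 0.0314
TR [0.5917 0.044  0.069 ]
   tip 0.069 [-28.2 -12.3  -0. ] ang -156.4 r 0.0307
   tip 0.0775 [-28.9 -12.9   8.5] ang -155.9 r 0.0317
BL [0.4595 0.1834 0.069 ]
   tip 0.069 [-13.5  27.8  -0. ] ang 115.9 r 0.0309
   tip 0.0775 [-13.3  25.7   8.5] ang 117.3 r 0.029
   tip 0.069 [ 14.8 -30.3  -0. ] ang -64.0 r 0.0337
   tip 0.0775 [ 14.8 -31.9   8.5] ang -65.1 r 0.0352
BR [0.4721 0.0339 0.069 ]
   tip 0.069 [-28.6   8.8  -0. ] ang 162.9 r 0.0299
   tip 0.0775 [-28.3   8.1   8.5] ang 164.1 r 0.0295
   tip 0.069 [ 29.9 -10.   -0. ] ang -18.4 r 0.0315
   tip 0.0775 [ 29.7 -10.5   8.5] ang -19.5 r 0.0315
cap 0.63 [385.9, 227.6] 59 381 389 222 229 [ 0.5099 -0.2177  0.018 ]

[... 990 characters left out ...]
454 -1.0203  0.036 ]
red [389 103   3  18  29] [390.1724 109.7241] [ 1.2731 -0.8541  0.018 ] [ 1.2238 -0.8153  0.036 ]
red [177 105  58  14 313] [205.1054 112.1086] [ 1.6256 -0.0481  0.018 ] [ 1.5665 -0.0318  0.036 ]
red [148 141  11   8  57] [152.8947 144.0702] [1.3042 0.2547 0.018 ] [1.254  0.2625 0.036 ]
red [304 143  12   5  46] [309.087  144.8261] [ 1.0257 -0.2773  0.018 ] [ 0.9833 -0.2546  0.036 ]
red [377 151   9  13  54] [380.7963 158.537 ] [ 0.7827 -0.4439  0.018 ] [ 0.7472 -0.4166  0.036 ]
red [508 160  21   2  32] [516.9688 160.6562] [ 0.5383 -0.8777  0.018 ] [ 0.5096 -0.8382  0.036 ]
red [371 197   7  13  78] [373.5256 202.7564] [ 0.5077 -0.2185  0.018 ] [ 0.4798 -0.1974  0.036 ]
```

Request:
servo_tool:
  rows:
    - [[-0.036, 0, -0.032, 0, 0, 0], [-0.036, 0, -0.032, 0, 0, 0], [-0.036, 0, -0.032, 0, 0, 0], [-0.036, 0, -0.032, 0, 0, 0], [-0.036, 0, -0.032, 0, 0, 0], [-0.036, 0, -0.032, 0, 0, 0], [-0.036, 0, -0.032, 0, 0, 0], [-0.036, 0, -0.032, 0, 0, 0], [-0.036, 0, -0.032, 0, 0, 0], [-0.036, 0, -0.032, 0, 0, 0], [-0.036, 0, -0.032, 0, 0, 0], [-0.036, 0, -0.032, 0, 0, 0]]
  fingers: 1
  force: 60

```text
time_s: 2.3
eef_pos: [0.5125, -0.1197, 0.2222]
tcp_rot: [-1.562, 0.0, -2.814]
force: [1.2, -0.7, 0.7]
width: 0.004
```

```bash
cat > g.py <<'E'
# usage: g.py wingdeg hubx huby standoff z [yawdeg] | g.py p x y z yaw
from h import *; import sys
np.set_printoptions(precision=4,suppress=True)
a=sys.argv[1:]
st=arm.get_state();yaw=st["tcp_rot"][2];p=st["eef_pos"]
if a[0]=='p': g=np.array(list(map(float,a[1:4])));gy=float(a[4])
else:
    th,hx,hy,so,z=map(float,a[:5]);c,s=np.cos(np.radians(th)),np.sin(np.radians(th))
    g=np.array([hx+.026*c-so*s,hy+.026*s+so*c,z]);gy=float(a[5]) if len(a)>5 else th
d=g-p;Rm=R.from_euler('xyz',st["tcp_rot"]).as_matrix()
print("t",st["time_s"],"pos",p,"rot",np.degrees(st["tcp_rot"]),"goal",g,gy)
print("tool shift",Rm.T@d,"turn y (deg)",-((gy-np.degrees(yaw)+180)%360-180),"force",st["force"],"q",st["q"],"w",st["width"])
E
python3 g.py -156 .5917 .044 .026 .16
```

```text
t 2.3 pos [ 0.5125 -0.1197  0.2222] rot [ -89.4795    0.0202 -161.2272] goal [0.5785 0.0097 0.16  ] -156.0
tool shift [-0.1041  0.0613 -0.1018] turn y (deg) -5.227226632533672 force [ 1.173  -0.7192  0.7165] q [ 0.34    0.2466 -0.2748  1.8984  0.0884  1.0034 -1.2174] w 0.003605257469816549
```

Request:
servo_tool:
  rows:
    - [[-0.026, 0, -0.026, 0, -1.3, 0], [-0.026, 0, -0.026, 0, -1.3, 0], [-0.026, 0, -0.026, 0, -1.3, 0], [-0.026, 0, -0.026, 0, -1.3, 0], [0, 0.02, 0, 0, 0, 0], [0, 0.02, 0, 0, 0, 0], [0, 0.02, 0, 0, 0, 0], [0, 0, 0, 0, 0, 0]]

```text
time_s: 3.1
eef_pos: [0.5794, 0.0315, 0.1621]
tcp_rot: [-1.563, 0.008, -2.705]
force: [-1.1, -0.9, -0.6]
width: 0.004
```

```bash
python3 g.py -156 .5917 .044 .026 .064; python3 - <<'E'
from h import *
st=arm.get_state()
p=imaging.camera("top");cv2.imwrite("pics/t1.png",cv2.resize(p["frame"][160:260,220:360,::-1],None,fx=3,fy=3,interpolation=cv2.INTER_CUBIC))
E
```

```text
t 3.1 pos [0.5794 0.0315 0.1621] rot [ -89.5473    0.4815 -155.002 ] goal [0.5785 0.0097 0.064 ] -156.0
tool shift [0.0108 0.0982 0.0187] turn y (deg) 0.9980144521918248 force [-1.0538 -0.928  -0.6159] q [ 0.1076  0.4052 -0.3462  1.8363  0.1764  0.9193 -1.4533] w 0.004238077149595483
```

Request:
servo_tool:
  rows:
    - [[0.0108, 0, 0.0187, 0.45, 1, 0.48], [0, 0, 0, 0, 0, 0], [0, 0.02, 0, 0, 0, 0], [0, 0.02, 0, 0, 0, 0], [0, 0.02, 0, 0, 0, 0], [0, 0, 0, 0, 0, 0], [0, 0, 0, 0, 0, 0]]

```text
time_s: 3.85
eef_pos: [0.5856, 0.0034, 0.1113]
tcp_rot: [-1.547, 0.033, -2.732]
force: [0.6, 0.6, 1.3]
width: 0.008
```

```bash
python3 g.py -156 .5917 .044 .026 .064
```

```text
t 3.85 pos [0.5856 0.0034 0.1113] rot [ -88.6378    1.8756 -156.5332] goal [0.5785 0.0097 0.064 ] -156.0
tool shift [ 0.0055  0.0469 -0.0097] turn y (deg) -0.5332239619850725 force [0.6383 0.5963 1.2508] q [ 0.1261  0.4606 -0.3145  1.8868  0.2163  0.7876 -1.4673] w 0.007532151834779995
```

```bash
sed -i 's/^print("tool shift.*/rv=(R.from_matrix(Rm).inv()*R.from_euler("xyz",[-90,0,gy],degrees=True)).as_rotvec(degrees=True)\nprint("tool shift",Rm.T@d,"turn",rv,"force",st["force"],"tool force",Rm.T@st["force"],"q",st["q"])/' g.py; python3 g.py -156 .5917 .044 .026 .064
```

```text
t 3.85 pos [0.5856 0.0034 0.1113] rot [ -88.6378    1.8756 -156.5332] goal [0.5785 0.0097 0.064 ] -156.0
tool shift [ 0.0055  0.0469 -0.0097] turn [-1.3708 -0.5554 -1.8692] force [0.6383 0.5963 1.2508] tool force [-0.8634 -1.2299 -0.2637] q [ 0.1261  0.4606 -0.3145  1.8868  0.2163  0.7876 -1.4673]
```

View pics/t1.png

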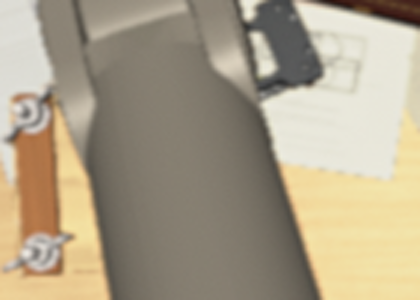

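Request:
servo_tool:
  rows:
    - [[0.005, 0.005, -0.008, -1.4, -0.5, -1.9], [0, 0.01, 0, 0, 0, 0], [0, 0.01, 0, 0, 0, 0], [0, 0.006, 0, 0, 0, 0], [0, 0, 0, 0, 0, 0], [0, 0, 0, 0, 0, 0]]

```text
time_s: 4.45
eef_pos: [0.5811, 0.0075, 0.0829]
tcp_rot: [-1.567, 0.007, -2.726]
force: [0.4, -0.6, -0.2]
width: -0.0
```

```bash
python3 g.py -156 .5917 .044 .026 .064
```

```text
t 4.45 pos [0.5811 0.0075 0.0829] rot [ -89.8073    0.4037 -156.1828] goal [0.5785 0.0097 0.064 ] -156.0
tool shift [ 0.0017  0.0189 -0.0031] turn [-0.1933 -0.1835 -0.4033] force [ 0.4164 -0.6316 -0.1894] tool force [-0.1246  0.1927  0.7453] q [ 0.121   0.5085 -0.3128  1.889   0.2192  0.7692 -1.4669]
```

Request:
servo_tool:
  rows:
    - [[0.0015, 0.01, 0, -0.2, -0.2, -0.4], [0, 0.008, 0, 0, 0, 0], [0, 0, 0, 0, 0, 0], [0, 0, -0.003, 0, 0, 0], [0, 0, 0, 0, 0, 0]]

```text
time_s: 4.95
eef_pos: [0.5784, 0.0098, 0.0633]
tcp_rot: [-1.571, -0.001, -2.722]
force: [0.5, 0.7, 0.5]
width: 0.005
```

```bash
python3 g.py -156 .5917 .044 .018 .064;python3 - <<'E'
from h import *
p=imaging.camera("side");cv2.imwrite("pics/s1.png",cv2.resize(p["frame"][130:270,210:360,::-1],None,fx=4,fy=4,interpolation=cv2.INTER_CUBIC))
E
```

```text
t 4.95 pos [0.5784 0.0098 0.0633] rot [ -90.0192   -0.0303 -155.9654] goal [0.5753 0.017  0.064 ] -156.0
tool shift [-0.     -0.0007 -0.0078] turn [0.0192 0.0346 0.0303] force [0.5437 0.6584 0.5038] tool force [-0.7644 -0.5041 -0.3801] q [ 0.112   0.5367 -0.3069  1.8989  0.2307  0.7407 -1.477 ]
```

View pics/s1.png

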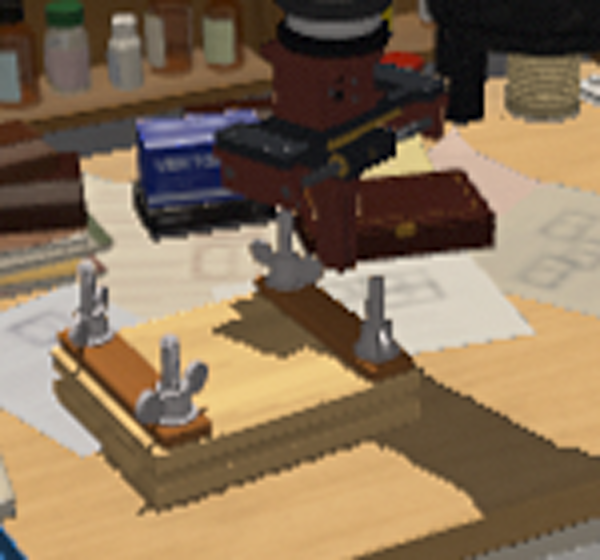

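Request:
servo_tool:
  rows:
    - [[0, 0, -0.003, 0, 0, 0], [0, 0, -0.002, 0, 0, 0], [0, 0, -0.001, 0, 0, 0], [0, 0, -0.001, 0, 0, 0], [0, 0, -0.001, 0, 0, 0]]

```text
time_s: 5.5
eef_pos: [0.5757, 0.0176, 0.0643]
tcp_rot: [-1.57, 0.001, -2.722]
force: [0.2, -0.2, 0.6]
width: 0.004
```

```bash
python3 g.py -156 .5917 .044 .016 .064
```

```text
t 5.5 pos [0.5757 0.0176 0.0643] rot [ -89.9689    0.0681 -155.9749] goal [0.5745 0.0188 0.064 ] -156.0
tool shift [ 0.0006  0.0003 -0.0016] turn [-0.0311  0.0251 -0.0681] force [ 0.1784 -0.2069  0.5814] tool force [-0.0794 -0.5812  0.262 ] q [ 0.0993  0.5312 -0.3081  1.9061  0.2309  0.7371 -1.4921]
```

Request:
servo_tool:
  rows:
    - [[0, 0, -0.001, 0, 0, 0], [0, 0, -0.001, 0, 0, 0], [0, 0, -0.001, 0, 0, 0]]

```text
time_s: 5.8
eef_pos: [0.5744, 0.0205, 0.0643]
tcp_rot: [-1.57, 0.001, -2.722]
force: [-0.3, 0.2, 0.8]
width: 0.007
```

```bash
python3 g.py -156 .5917 .044 .016 .064
```

```text
t 5.8 pos [0.5744 0.0205 0.0643] rot [ -89.9627    0.0763 -155.9783] goal [0.5745 0.0188 0.064 ] -156.0
tool shift [0.0006 0.0003 0.0016] turn [-0.0373  0.0217 -0.0763] force [-0.2885  0.2033  0.7712] tool force [ 0.1797 -0.7717 -0.3027] q [ 0.0945  0.5296 -0.3085  1.909   0.2311  0.7358 -1.4979]
```

Request:
servo_tool:
  rows:
    - [[0, 0, -0.001, 0, 0, 0], [0, 0, -0.001, 0, 0, 0], [0, 0, -0.001, 0, 0, 0]]

```text
time_s: 6.1
eef_pos: [0.574, 0.0214, 0.0644]
tcp_rot: [-1.568, 0.002, -2.724]
force: [2.2, -2.7, -1.1]
width: 0.006
```

Request:
servo_tool:
  rows:
    - [[0, 0, -0.001, 0, 0, 0], [0, 0, -0.001, 0, 0, 0]]

```text
time_s: 6.3
eef_pos: [0.5739, 0.0214, 0.0644]
tcp_rot: [-1.566, 0.002, -2.725]
force: [3.1, -5.3, -2.3]
width: 0.004
```

Request:
servo_tool:
  rows:
    - [[0, 0, -0.0015, 0, 0, 0], [0, 0, -0.0015, 0, 0, 0]]

```text
time_s: 6.5
eef_pos: [0.574, 0.0214, 0.0645]
tcp_rot: [-1.562, 0.003, -2.728]
force: [2.9, -5.9, -2.9]
width: 0.002
```

Request:
servo_tool:
  rows:
    - [[0, 0, -0.002, 0, 0, 0], [0, 0, -0.002, 0, 0, 0]]

```text
time_s: 6.7
eef_pos: [0.574, 0.0214, 0.0645]
tcp_rot: [-1.558, 0.004, -2.73]
force: [4.5, -6.7, -2.9]
width: 0.003
```

Request:
servo_tool:
  rows:
    - [[0, 0, -0.003, -0.5, 0, 0], [0, 0, -0.003, -0.5, 0, 0]]

```text
time_s: 6.9
eef_pos: [0.5739, 0.0215, 0.0645]
tcp_rot: [-1.569, 0.006, -2.734]
force: [5.9, -8.3, -4.2]
width: 0.005
```

```bash
python3 g.py -156 .5917 .044 .020 .064
```

```text
t 6.9 pos [0.5739 0.0215 0.0645] rot [ -89.9043    0.3258 -156.6407] goal [0.5761 0.0152 0.064 ] -156.0
tool shift [0.0005 0.0005 0.0067] turn [-0.0976 -0.641  -0.3253] force [ 5.8976 -8.3084 -4.2068] tool force [-2.096   4.2355  9.9588] q [ 0.091   0.5264 -0.3057  1.9138  0.2295  0.7289 -1.5101]
```

Request:
servo_tool:
  rows:
    - [[0, 0, 0.006, 0, 0, 0], [0, 0, 0.006, 0, 0, 0], [0, -0.03, 0, 0, 0, 0], [0, -0.03, 0, 0, -4, 0], [0, -0.015, 0, 0, -8.5, 0], [0, 0, 0, 0, -8.5, 0], [0, 0, 0, 0, -8.5, 0], [0, 0, 0, 0, -8.5, 0], [0, 0, 0, 0, -8.5, 0], [0, 0, 0, 0, -8.5, 0], [0, 0, 0, 0, -8.5, 0], [0, 0, 0, 0, -8.5, 0]]

```text
time_s: 8.1
eef_pos: [0.5744, 0.0187, 0.1429]
tcp_rot: [-1.572, 0.01, -1.457]
force: [0.1, -0.2, -0.4]
width: 0.005
```

```bash
python3 g.py -64.5 .4595 .1834 .024 .12
```

```text
t 8.1 pos [0.5744 0.0187 0.1429] rot [-90.0486   0.552  -83.4596] goal [0.4924 0.1703 0.12  ] -64.5
tool shift [-0.1597  0.0245 -0.0642] turn [ -0.0432 -18.9592  -0.555 ] force [ 0.103  -0.1909 -0.4398] tool force [0.2056 0.4378 0.0809] q [ 0.3499  0.4777 -0.6287  1.8406  0.3314  0.9312 -0.3118]
```

Request:
servo_tool:
  rows:
    - [[0, 0, 0, 0, -7, -0.5], [0, 0, 0, 0, -7, 0], [0, 0, 0, 0, -4, 0], [-0.043, 0, -0.002, 0, 0, 0], [-0.043, 0, -0.002, 0, 0, 0], [-0.04, 0, -0.002, 0, 0, 0], [-0.03, 0, -0.002, 0, 0, 0], [0, 0, 0, 0, 0, 0], [0, 0, 0, 0, 0, 0]]

```text
time_s: 9.0
eef_pos: [0.494, 0.1648, 0.144]
tcp_rot: [-1.573, 0.009, -1.12]
force: [0.7, -1.1, 0.7]
width: 0.01
```

```bash
python3 g.py -64.5 .4595 .1834 .024 .064
```

```text
t 9.0 pos [0.494  0.1648 0.144 ] rot [-90.1189   0.505  -64.1852] goal [0.4924 0.1703 0.064 ] -64.5
tool shift [-0.0049  0.08    0.0011] turn [ 0.1203  0.3153 -0.5047] force [ 0.6847 -1.1156  0.7279] tool force [ 1.296  -0.7397  0.129 ] q [ 0.1799  0.4241 -0.7612  1.9561  0.3582  0.903  -0.3127]
```

Request:
servo_tool:
  rows:
    - [[-0.004, 0.02, 0.001, 0, 0.3, -0.5], [0, 0.02, 0, 0, 0, 0], [0, 0.02, 0, 0, 0, 0], [0, 0.01, 0, 0, 0, 0], [0, 0.003, 0, 0, 0, 0], [0, 0, 0, 0, 0, 0], [0, 0, 0, 0, 0, 0]]

```text
time_s: 9.7
eef_pos: [0.497, 0.1647, 0.0698]
tcp_rot: [-1.571, -0.001, -1.134]
force: [-0.5, -0.2, -0.6]
width: 0.001
```

```bash
python3 g.py -64.5 .4595 .1834 .017 .064
```

```text
t 9.7 pos [0.497  0.1647 0.0698] rot [-90.029   -0.0752 -64.948 ] goal [0.486  0.1673 0.064 ] -64.5
tool shift [-0.0069  0.0058 -0.0089] turn [ 0.0293 -0.448   0.075 ] force [-0.5087 -0.1997 -0.5517] tool force [-0.0352  0.5519 -0.5451] q [ 0.1038  0.5289 -0.684   2.0054  0.4774  0.7706 -0.4279]
```

Request:
servo_tool:
  rows:
    - [[-0.0065, 0.0055, -0.002, 0, -0.4, 0], [0, 0, -0.003, 0, 0, 0], [0, 0, -0.003, 0, 0, 0], [0, 0, -0.001, 0, 0, 0], [0, 0, -0.001, 0, 0, 0]]

```text
time_s: 10.2
eef_pos: [0.4854, 0.167, 0.0659]
tcp_rot: [-1.568, -0.002, -1.126]
force: [0.7, 0.0, 0.4]
width: 0.008
```

```bash
python3 g.py -64.5 .4595 .1834 .0134 .064
```

```text
t 10.2 pos [0.4854 0.167  0.0659] rot [-89.8353  -0.1139 -64.5133] goal [0.4828 0.1657 0.064 ] -64.5
tool shift [ 0.0001  0.0019 -0.0029] turn [-0.1647 -0.0131  0.1139] force [0.683  0.0146 0.3997] tool force [ 0.2815 -0.3973  0.6239] q [ 0.0956  0.5204 -0.6854  2.0335  0.4844  0.7482 -0.4438]
```

Request:
servo_tool:
  rows:
    - [[0, 0, -0.001, 0, 0, 0], [0, 0, -0.001, 0, 0, 0], [0, 0, -0.001, 0, 0, 0]]

```text
time_s: 10.5
eef_pos: [0.4828, 0.1656, 0.0661]
tcp_rot: [-1.567, -0.002, -1.126]
force: [1.3, 1.4, -1.4]
width: 0.008
```

Request:
servo_tool:
  rows:
    - [[0, 0, -0.001, 0, 0, 0], [0, 0, -0.001, 0, 0, 0], [0, 0, -0.001, 0, 0, 0]]

```text
time_s: 10.8
eef_pos: [0.4822, 0.1654, 0.0666]
tcp_rot: [-1.562, -0.001, -1.126]
force: [2.3, 1.7, -1.8]
width: 0.006
```

Contact; step the force up.

Request:
servo_tool:
  rows:
    - [[0, 0, -0.002, -0.3, 0, 0], [0, 0, -0.002, -0.3, 0, 0]]

```text
time_s: 11.0
eef_pos: [0.4806, 0.1646, 0.067]
tcp_rot: [-1.568, -0.0, -1.126]
force: [6.6, 2.0, -5.4]
width: 0.006
```

Request:
servo_tool:
  rows:
    - [[0, 0, -0.003, -0.5, 0, 0], [0, 0, -0.003, -0.5, 0, 0]]

```text
time_s: 11.2
eef_pos: [0.4782, 0.1634, 0.0677]
tcp_rot: [-1.58, 0.001, -1.127]
force: [6.6, 2.4, -4.9]
width: 0.002
```

Request:
servo_tool:
  rows:
    - [[0.001, 0.001, -0.003, 0.2, 5, 0], [0.001, 0.001, -0.003, 0.2, 5, 0], [0.001, 0.001, -0.003, 0.2, 4, 0]]

```text
time_s: 11.5
eef_pos: [0.4767, 0.1604, 0.0674]
tcp_rot: [-1.558, 0.004, -1.381]
force: [3.7, 0.2, 4.3]
width: 0.007
```

```bash
cat > n.py <<'E'
from h import *; import sys
hx,hy=map(float,sys.argv[1:3]);st=arm.get_state();Rm=R.from_euler('xyz',st["tcp_rot"]).as_matrix();r=st["eef_pos"]-[hx,hy,st["eef_pos"][2]]
print("t",st["time_s"],"rot",np.degrees(st["tcp_rot"]).round(2),"z",st["eef_pos"][2].round(4),"rel hub tool axes",(Rm.T@r).round(4),"tool force",(Rm.T@st["force"]).round(1))
E
python3 n.py .4595 .1834
```

```text
t 11.5 rot [-89.27   0.24 -79.11] z 0.0674 rel hub tool axes [0.0259 0.0001 0.0125] tool force [ 0.5 -4.2  3.7]
```

Request:
servo_tool:
  rows:
    - [[0.001, 0.001, -0.004, -0.5, 5, 0], [0.001, 0.001, -0.004, -0.2, 5, 0], [0.001, 0.001, -0.004, 0, 5, 0]]

```text
time_s: 11.8
eef_pos: [0.471, 0.1569, 0.0675]
tcp_rot: [-1.561, 0.009, -1.655]
force: [11.4, -1.3, -0.0]
width: 0.005
```

```bash
python3 n.py .4595 .1834
```

```text
t 11.8 rot [-89.45   0.49 -94.81] z 0.0675 rel hub tool axes [ 0.0254 -0.0001  0.0137] tool force [ 0.3  0.1 11.4]
```

Request:
servo_tool:
  rows:
    - [[0.0005, 0, -0.003, -0.3, 3, 0], [0.0005, 0, -0.003, -0.3, 3, 0]]

```text
time_s: 12.0
eef_pos: [0.4715, 0.1559, 0.0691]
tcp_rot: [-1.562, 0.013, -1.767]
force: [11.6, -1.9, -7.5]
width: 0.004
```

```bash
python3 n.py .4595 .1834
```

```text
t 12.0 rot [ -89.49    0.76 -101.23] z 0.0691 rel hub tool axes [ 0.0246 -0.0002  0.0171] tool force [-0.3  7.7 11.7]
```

Request:
servo_tool:
  rows:
    - [[0, 0.002, 0.001, -0.5, -4, -0.5], [0, 0.002, 0, 0, -4, 0], [0, 0, -0.002, 0, 0, 0]]

```text
time_s: 12.3
eef_pos: [0.4708, 0.1544, 0.0654]
tcp_rot: [-1.57, 0.002, -1.627]
force: [6.9, -0.6, -5.1]
width: 0.002
```

```bash
python3 n.py .4595 .1834
```

```text
t 12.3 rot [-89.96   0.1  -93.2 ] z 0.0654 rel hub tool axes [ 0.0283 -0.      0.0129] tool force [0.2 5.1 6.9]
```

Request:
servo_tool:
  rows:
    - [[0, 0.001, -0.003, -0.4, 0, 0], [0, 0, -0.003, -0.4, 0, 0], [0, 0, -0.0035, -0.4, 0, 0]]

```text
time_s: 12.6
eef_pos: [0.4706, 0.1546, 0.0668]
tcp_rot: [-1.575, 0.007, -1.635]
force: [11.7, -0.4, -7.6]
width: 0.009
```

```bash
python3 n.py .4595 .1834
```

```text
t 12.6 rot [-90.25   0.39 -93.68] z 0.0668 rel hub tool axes [ 0.028  -0.0002  0.013 ] tool force [-0.3  7.6 11.7]
```

Request:
servo_tool:
  rows:
    - [[0, 0.001, -0.004, 0, 0, 0], [0, 0.001, -0.0045, -0.4, 0, 0], [0, 0.001, -0.0045, -0.4, 0, 0]]

```text
time_s: 12.9
eef_pos: [0.4706, 0.1546, 0.0671]
tcp_rot: [-1.567, 0.013, -1.646]
force: [13.9, -1.4, -8.7]
width: 0.007
```

```bash
python3 n.py .4595 .1834
```

```text
t 12.9 rot [-89.81   0.77 -94.29] z 0.0671 rel hub tool axes [ 0.0279 -0.0003  0.0132] tool force [ 0.5  8.7 13.9]
```

Request:
servo_tool:
  rows:
    - [[0, 0, 0.006, 0, 0, -0.7], [0, 0, 0.006, 0, 0, 0], [0, -0.03, 0, 0, 0, 0], [0, -0.03, 0, 0, 0, 0], [0, -0.02, 0, 0, 0, 0], [0.04, 0, 0, 0, 0, 0], [0.045, 0, 0, 0, 0, 0], [0.045, 0, 0, 0, 0, 0], [0.045, 0, 0, 0, 0, 0], [0.045, 0, 0, 0, 0, 0], [0.045, 0, 0, 0, 0, 0], [0.04, 0, 0, 0, 0, 0]]

```text
time_s: 14.1
eef_pos: [0.4518, -0.1516, 0.1493]
tcp_rot: [-1.584, 0.003, -1.64]
force: [0.8, 0.0, -0.3]
width: 0.004
```

```bash
cat > cap.py <<'E'
from h import *
np.set_printoptions(precision=4,suppress=True)
t=imaging.camera("top");s=imaging.camera("side")
def red(p,x0,x1,y0,y1):
    m=cv2.cvtColor(p["frame"],cv2.COLOR_RGB2HSV)[y0:y1,x0:x1];k=(((m[...,0]<8)|(m[...,0]>172))&(m[...,1]>130)&(m[...,2]>60))
    ys,xs=np.nonzero(k);return len(xs),[xs.mean()+x0,ys.mean()+y0] if len(xs) else None,(xs.min()+x0,xs.max()+x0,ys.min()+y0,ys.max()+y0) if len(xs) else None
for p,b in((t,(360,410,205,245)),(s,(350,395,180,225))):
    r=red(p,*b);print(r, r[1] and onz(p,r[1],.018))
E
python3 cap.py; python3 g.py p .5095 -.218 .1 -90
python3 - <<'E'
from h import *
for n in("top","side"):
    p=imaging.camera(n);cv2.imwrite(f"pics/{n}2.png",p["frame"][:,:,::-1])
a=cv2.imread("pics/top2.png")[165:265,200:315];b=cv2.imread("pics/side2.png")[180:270,215:330]
f=lambda i:cv2.resize(i,(400,int(400*i.shape[0]/i.shape[1])),interpolation=cv2.INTER_CUBIC)[:310]
a,b=f(a),f(b);cv2.imwrite("pics/ab2.png",np.hstack([a,b]))if a.shape==b.shape else cv2.imwrite("pics/ab2.png",np.hstack([cv2.resize(a,(400,310)),cv2.resize(b,(400,310))]))
E
```

```text
(8, [np.float64(386.875), np.float64(222.125)], (np.int64(386), np.int64(388), np.int64(221), np.int64(223))) [ 0.5189 -0.223   0.018 ]
(78, [np.float64(373.5897435897436), np.float64(202.73076923076923)], (np.int64(371), np.int64(377), np.int64(197), np.int64(209))) [ 0.5078 -0.2188  0.018 ]
t 14.2 pos [ 0.4511 -0.1555  0.1489] rot [-90.7789   0.0572 -94.4394] goal [ 0.5095 -0.218   0.1   ] -90.0
tool shift [0.0579 0.048  0.0637] turn [ 0.7763 -4.439  -0.0873] force [ 0.1271 -0.4931  1.1826] tool force [ 0.4806 -1.1852  0.1488] q [ 0.6463  0.2983 -0.5189  2.0516  0.1948  0.8523 -0.062 ]
```

View pics/ab2.png

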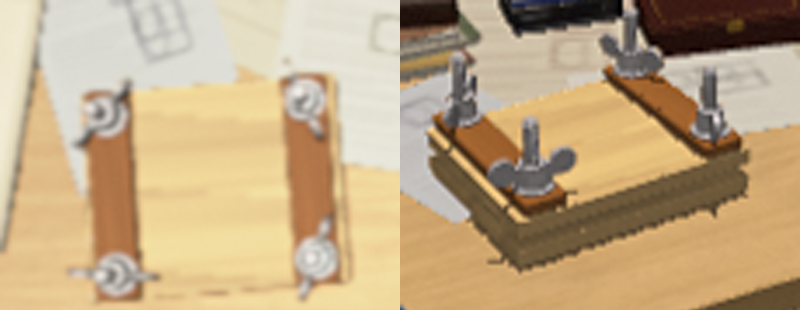

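Request:
servo_tool:
  rows:
    - [[0.02, 0, 0.022, 0.8, -2.2, 0], [0.02, 0, 0.022, 0, -2.2, 0], [0.015, 0.01, 0.015, 0, 0, 0], [0, 0.03, 0, 0, 0, 0], [0, 0.02, 0, 0, 0, 0], [0, 0, 0, 0, 0, 0], [0, 0, 0, 0, 0, 0], [0, 0, 0, 0, 0, 0]]
  fingers: -0.2
  force: 15

```text
time_s: 15.1
eef_pos: [0.5143, -0.192, 0.0882]
tcp_rot: [-1.57, 0.011, -1.542]
force: [0.1, 0.1, 0.4]
width: 0.599
```

```bash
python3 g.py p .5095 -.218 .008 -90;python3 - <<'E'
from h import *
p=imaging.camera("side");cv2.imwrite("pics/s3.png",cv2.resize(p["frame"][150:230,320:440,::-1],None,fx=5,fy=5,interpolation=cv2.INTER_CUBIC))
E
```

```text
t 15.1 pos [ 0.5143 -0.192   0.0882] rot [-89.9652   0.6047 -88.3726] goal [ 0.5095 -0.218   0.008 ] -90.0
tool shift [ 0.0267  0.0799 -0.0056] turn [-0.0262  1.6272 -0.6052] force [0.1163 0.1276 0.4305] tool force [-0.1288 -0.4291  0.1201] q [ 0.6288  0.4874 -0.4795  1.9443  0.2965  0.7818  0.0127]
```

View pics/s3.png

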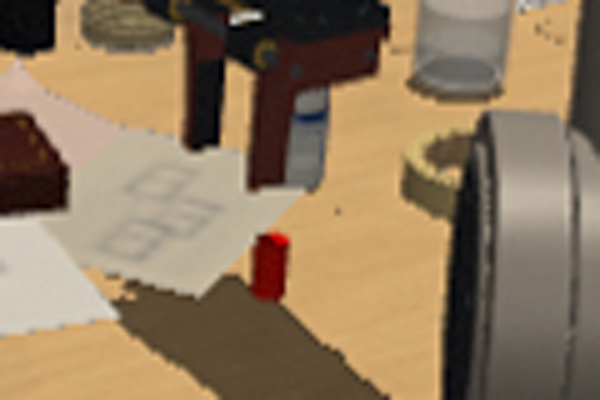

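Request:
servo_tool:
  rows:
    - [[0.025, 0, -0.005, 0, 1.6, -0.6], [0, 0, 0, 0, 0, 0], [0, 0.02, 0, 0, 0, 0], [0, 0.015, 0, 0, 0, 0], [0, 0, 0, 0, 0, 0], [0, 0, 0, 0, 0, 0]]

```text
time_s: 15.75
eef_pos: [0.5122, -0.2222, 0.0566]
tcp_rot: [-1.563, -0.005, -1.576]
force: [-0.5, 0.3, 0.4]
width: 0.602
```

```bash
python3 g.py p .5095 -.218 .008 -90
```

```text
t 15.75 pos [ 0.5122 -0.2222  0.0566] rot [-89.5665  -0.3057 -90.293 ] goal [ 0.5095 -0.218   0.008 ] -90.0
tool shift [-0.0045  0.0485 -0.003 ] turn [-0.4327 -0.2918  0.3068] force [-0.5113  0.2719  0.3818] tool force [-0.2672 -0.3871 -0.5098] q [ 0.6368  0.536  -0.4354  1.9509  0.3393  0.7167 -0.0069]
```

Request:
servo_tool:
  rows:
    - [[-0.004, 0.01, -0.003, -0.4, -0.3, 0.3], [0, 0.015, 0, 0, 0, 0], [0, 0.015, 0, 0, 0, 0], [0, 0.005, 0, 0, 0, 0], [0, 0, 0, 0, 0, 0], [0, 0, 0, 0, 0, 0]]

```text
time_s: 16.35
eef_pos: [0.5093, -0.2173, 0.0079]
tcp_rot: [-1.571, 0.001, -1.569]
force: [0.2, -0.1, 0.9]
width: 0.601
```

```bash
python3 g.py p .5095 -.218 .008 -90
```

```text
t 16.35 pos [ 0.5093 -0.2173  0.0079] rot [-90.004    0.0408 -89.9209] goal [ 0.5095 -0.218   0.008 ] -90.0
tool shift [ 0.0007 -0.0001  0.0002] turn [ 0.004   0.0791 -0.0408] force [ 0.213  -0.1173  0.9254] tool force [ 0.117  -0.9255  0.2128] q [ 0.6042  0.6095 -0.4015  1.9728  0.3862  0.6339 -0.0461]
```

Request:
servo_tool:
  rows:
    - [[0, 0, 0, 0, 0, 0], [0, 0, 0, 0, 0, 0], [0, 0, 0, 0, 0, 0], [0, 0, 0, 0, 0, 0], [0, 0, 0, 0, 0, 0], [0, 0, 0, 0, 0, 0], [0, 0, 0, 0, 0, 0], [0, 0, 0, 0, 0, 0]]
  fingers: 1
  force: 15

```text
time_s: 17.15
eef_pos: [0.5105, -0.2179, 0.0095]
tcp_rot: [-1.568, -0.001, -1.57]
force: [1.0, 0.9, -0.8]
width: 0.244
```

Request:
servo_tool:
  rows:
    - [[0, -0.02, 0, 0, 0, 0], [0, -0.04, 0, 0, 0, 0], [0, -0.04, 0, 0, 0, 0], [0, -0.03, 0, 0, 0, 0], [0, 0, 0, 0, 0, 0], [0, 0, 0, 0, 0, 0]]

```text
time_s: 17.75
eef_pos: [0.5089, -0.2173, 0.1428]
tcp_rot: [-1.571, 0.001, -1.569]
force: [-1.3, -0.6, -1.4]
width: 0.246
```

```bash
python3 g.py p .4595 .1834 .14 -90;python3 - <<'E'
from h import *
p=imaging.camera("side");cv2.imwrite("pics/s4.png",cv2.resize(p["frame"][120:220,310:430,::-1],None,fx=5,fy=5,interpolation=cv2.INTER_CUBIC))
np.save("pics/s4.npy",p["frame"])
E
```

```text
t 17.75 pos [ 0.5089 -0.2173  0.1428] rot [-90.0399   0.0519 -89.9054] goal [0.4595 0.1834 0.14  ] -90.0
tool shift [-0.4008  0.0032 -0.0488] turn [ 0.0399  0.0946 -0.0519] force [-1.2503 -0.6304 -1.4206] tool force [ 0.6296  1.4209 -1.2504] q [ 0.6868  0.4167 -0.496   1.8975  0.2497  0.8892  0.0695]
```

View pics/s4.png

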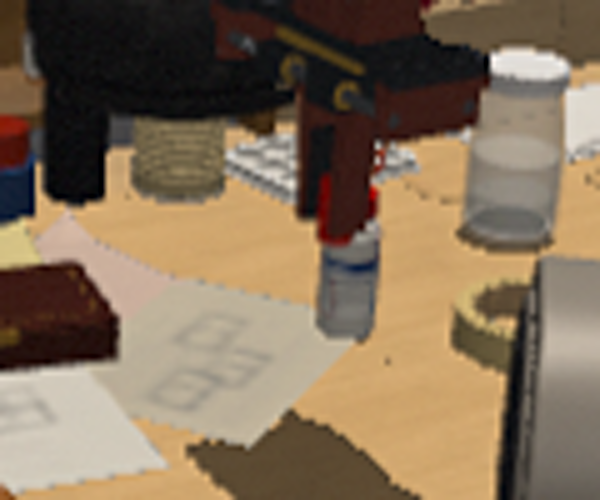

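Request:
servo_tool:
  rows:
    - [[-0.02, -0.001, -0.003, 0, 0, 0], [-0.04, -0.001, -0.005, 0, 0, 0], [-0.04, -0.001, -0.005, 0, 0, 0], [-0.04, 0, -0.005, 0, 0, 0], [-0.04, 0, -0.005, 0, 0, 0], [-0.04, 0, -0.005, 0, 0, 0], [-0.04, 0, -0.005, 0, 0, 0], [-0.04, 0, -0.005, 0, 0, 0], [-0.03, 0, -0.004, 0, 0, 0], [-0.02, 0, -0.003, 0, 0, 0], [0, 0, 0, 0, 0, 0], [0, 0, 0, 0, 0, 0]]

```text
time_s: 19.0
eef_pos: [0.4525, 0.143, 0.1306]
tcp_rot: [-1.598, 0.003, -1.571]
force: [0.5, -0.2, -0.5]
width: 0.246
```

```bash
python3 g.py p .4595 .1834 .128 -90
```

```text
t 19.0 pos [0.4525 0.143  0.1306] rot [-91.5426   0.1598 -90.0268] goal [0.4595 0.1834 0.128 ] -90.0
tool shift [-0.0404  0.0025  0.0071] turn [ 1.5426 -0.0246 -0.1601] force [ 0.4557 -0.218  -0.4901] tool force [0.2191 0.477  0.4689] q [ 0.1173  0.3525 -0.6449  2.0583  0.2621  0.8374 -0.6801]
```

Request:
servo_tool:
  rows:
    - [[-0.015, -0.002, 0.007, 1.5, 0, 0], [-0.015, 0, 0, 0, 0, 0], [-0.005, 0, 0, 0, 0, 0], [0, 0, 0, 0, 0, 0], [0, 0, 0, 0, 0, 0]]

```text
time_s: 19.5
eef_pos: [0.4598, 0.17, 0.129]
tcp_rot: [-1.577, -0.003, -1.581]
force: [0.7, 0.5, -0.5]
width: 0.246
```

```bash
python3 g.py p .4595 .1834 .128 -90
```

```text
t 19.5 pos [0.4598 0.17   0.129 ] rot [-90.337   -0.1448 -90.5804] goal [0.4595 0.1834 0.128 ] -90.0
tool shift [-0.0134  0.001  -0.0004] turn [ 0.3378 -0.5808  0.1431] force [ 0.7137  0.5016 -0.5105] tool force [-0.5101  0.505   0.7115] q [ 0.0532  0.3688 -0.6381  2.0391  0.2939  0.8298 -0.765 ]
```

Request:
servo_tool:
  rows:
    - [[-0.012, 0, 0, 0.3, -4, 0], [0, 0, 0, 0, -8.5, 0], [0, 0, 0, 0, -8.5, 0], [0, 0, 0, 0, -8.5, 0], [0, 0, 0, 0, -8.5, 0], [0, 0, 0, 0, -8.5, 0], [0, 0, 0, 0, -8.5, 0], [0, 0, 0, 0, -4, 0], [0, 0, 0, 0, 0, 0], [0, 0, 0, 0, 0, 0]]

```text
time_s: 20.5
eef_pos: [0.4611, 0.1689, 0.1269]
tcp_rot: [-1.581, -0.002, -0.542]
force: [-0.7, 0.1, -1.1]
width: 0.245
```

```bash
python3 g.py p .4595 .1834 .128 -30
```

```text
t 20.5 pos [0.4611 0.1689 0.1269] rot [-90.6032  -0.1063 -31.0429] goal [0.4595 0.1834 0.128 ] -30.0
tool shift [-0.0089 -0.0012  0.0116] turn [ 0.6042 -1.0435  0.1008] force [-0.7164  0.1354 -1.066 ] tool force [-0.6856  1.0673 -0.2422] q [ 0.2248  0.4358 -0.8628  2.0284  0.4383  0.8776  0.1458]
```

Request:
servo_tool:
  rows:
    - [[-0.009, -0.001, 0.0115, 0.6, -1, 0], [0, 0, 0, 0, 0, 0], [0, 0, 0, 0, 0, 0]]

```text
time_s: 20.8
eef_pos: [0.4593, 0.184, 0.1279]
tcp_rot: [-1.57, -0.002, -0.527]
force: [-0.1, -1.1, 0.0]
width: 0.246
```

```bash
python3 g.py p .4595 .1834 .128 -30;python3 - <<'E'
from h import *
p=imaging.camera("side");cv2.imwrite("pics/s5.png",cv2.resize(p["frame"][160:250,205:295,::-1],None,fx=6.5,fy=6.5,interpolation=cv2.INTER_CUBIC))
st=arm.get_state();e=st["eef_pos"]
for n,X in(("rodtop",[.4595,.1834,.1085]),("rodbase",[.4595,.1834,.075]),("cap mouth exp",e-[0,0,.009]),("cap top",e+[0,0,.027])): print(n,(proj(p,X)-[205,160]+.5)*6.5)
E
```

```text
t 20.8 pos [0.4593 0.184  0.1279] rot [-89.9677  -0.1259 -30.2018] goal [0.4595 0.1834 0.128 ] -30.0
tool shift [ 0.0005 -0.0001 -0.0004] turn [-0.0321 -0.2018  0.1259] force [-0.0551 -1.0667  0.0033] tool force [ 0.489  -0.0027 -0.9496] q [ 0.2046  0.4378 -0.87    2.0257  0.4399  0.8708  0.1336]
rodtop [306.86383805 349.84139612]
rodbase [311.38769522 427.22653185]
cap mouth exp [303.27474527 326.08436637]
cap top [298.19810413 239.79934594]
```

View pics/s5.png

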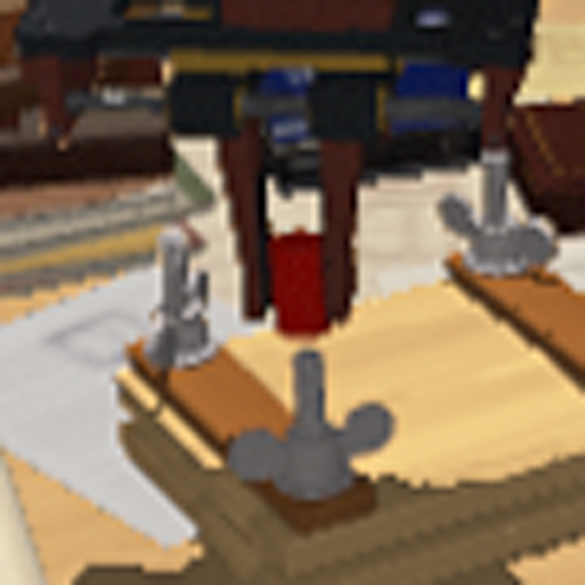

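Request:
servo_tool:
  rows:
    - [[0.0005, 0.004, -0.002, 0, 0, 0], [0, 0.004, 0, 0, 0, 0], [0, 0.002, 0, 0, 0, 0], [0, 0.002, 0, 0, 0, 0]]

```text
time_s: 21.25
eef_pos: [0.4587, 0.1821, 0.115]
tcp_rot: [-1.57, -0.003, -0.527]
force: [0.5, 0.0, 0.3]
width: 0.249
```

Request:
servo_tool:
  rows:
    - [[0, 0.002, 0, 0, 0, 0], [0, 0.002, 0, 0, 0, 0]]

```text
time_s: 21.45
eef_pos: [0.4586, 0.1822, 0.1105]
tcp_rot: [-1.57, -0.002, -0.527]
force: [-0.1, 1.4, 0.2]
width: 0.246
```

```bash
python3 g.py p .4595 .1834 .0875 -30
```

```text
t 21.45 pos [0.4586 0.1822 0.1105] rot [-89.949   -0.1206 -30.2008] goal [0.4595 0.1834 0.0875] -30.0
tool shift [0.0001 0.023  0.0014] turn [-0.0508 -0.2008  0.1207] force [-0.1401  1.3524  0.1916] tool force [-0.8009 -0.1924  1.0985] q [ 0.1895  0.4608 -0.8514  2.0425  0.4689  0.8381  0.1105]
```

Mouth is about 7 mm below the rod's end with no vertical force: it went over. Continue down.

Request:
servo_tool:
  rows:
    - [[0, 0.004, 0, 0, 0, 0], [0, 0.004, 0, 0, 0, 0], [0, 0.004, 0, 0, 0, 0], [0, 0.002, 0, 0, 0, 0]]

```text
time_s: 21.85
eef_pos: [0.4586, 0.1824, 0.0953]
tcp_rot: [-1.57, -0.002, -0.527]
force: [0.1, 0.3, 0.2]
width: 0.251
```

Request:
servo_tool:
  rows:
    - [[0, 0.0015, 0, 0, 0, 0], [0, 0.0015, 0, 0, 0, 0], [0, 0.001, 0, 0, 0, 0]]

```text
time_s: 22.15
eef_pos: [0.4586, 0.1824, 0.0907]
tcp_rot: [-1.57, -0.002, -0.527]
force: [-0.7, 0.7, -0.2]
width: 0.241
```

Request:
servo_tool:
  rows:
    - [[0, 0.001, 0, 0, 0, 0], [0, 0.001, 0, 0, 0, 0]]

```text
time_s: 22.35
eef_pos: [0.4587, 0.1825, 0.0886]
tcp_rot: [-1.57, -0.002, -0.527]
force: [0.2, -0.8, 0.2]
width: 0.243
```

Request:
servo_tool:
  rows:
    - [[0, 0.001, 0, 0, 0, 0], [0, 0.001, 0, 0, 0, 0]]

```text
time_s: 22.55
eef_pos: [0.4588, 0.1826, 0.0873]
tcp_rot: [-1.57, -0.003, -0.527]
force: [-4.5, -2.7, 18.0]
width: 0.243
```

Request:
servo_tool:
  rows:
    - [[0, -0.0005, 0, 0, 0, 0], [0, 0, 0, 0, 0, 0], [0, 0, 0, 0, 0, 0], [0, 0, 0, 0, 0, 0], [0, 0, 0, 0, 0, 0], [0, 0, 0, 0, 0, 0]]
  fingers: -0.2

```text
time_s: 23.15
eef_pos: [0.459, 0.1821, 0.0877]
tcp_rot: [-1.57, -0.003, -0.528]
force: [-0.0, 0.1, -0.6]
width: 0.601
```

Request:
servo_tool:
  rows:
    - [[0, -0.01, 0, 0, 0, 0], [0, -0.02, 0, 0, 0, 0], [0, -0.04, 0, 0, 0, 0], [0, -0.04, 0, 0, 0, 0], [0, -0.02, 0, 0, 0, 0], [0.04, 0, 0, 0, 0, 0], [0.045, 0, 0, 0, 0, 0], [0.045, 0, 0, 0, 0, 0], [0.045, 0, 0, 0, 0, 0], [0, 0, 0, 0, 0, 0], [0, 0, 0, 0, 0, 0]]

```text
time_s: 24.25
eef_pos: [0.6147, 0.0939, 0.2317]
tcp_rot: [-1.567, -0.007, -0.521]
force: [0.0, 0.4, 0.6]
width: 0.6
```

```bash
python3 - <<'E'
from h import *
st=arm.get_state();print(st["time_s"],st["eef_pos"],st["force"],st["width"])
s=imaging.camera("side");t=imaging.camera("top")
a=cv2.resize(s["frame"][165:265,205:305,::-1],(400,400),interpolation=cv2.INTER_CUBIC)
b=cv2.resize(t["frame"][165:265,205:305,::-1],(400,400),interpolation=cv2.INTER_CUBIC);cv2.imwrite("pics/f.png",np.hstack([a,b]))
print("exp cap top/mouth in crop",[((proj(s,[.4595,.1834,z])-[205,165]+.5)*4).round() for z in(.1145,.0785)])
E
```

```text
24.25 [0.61471244 0.09388597 0.23166514] [0.00768602 0.42843294 0.55341236] 0.5999860938301016
exp cap top/mouth in crop [array([188., 187.]), array([191., 238.])]
```

View pics/f.png

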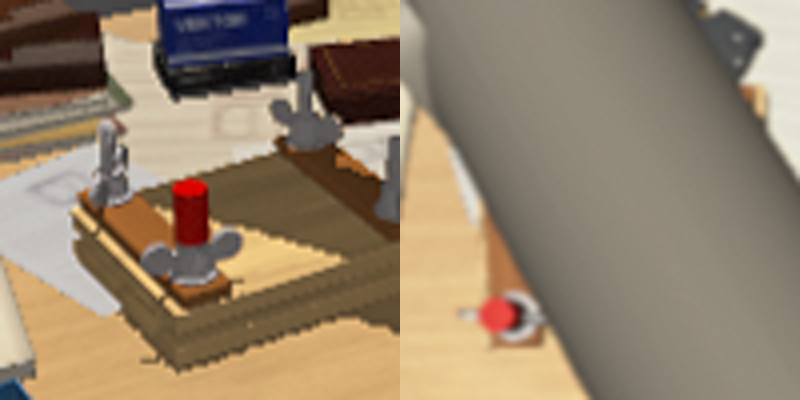

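```bash
python3 -c "
from station import sign_off;print(sign_off())"
```

```text
the job is handed in; nothing more can be done
None
```

The slack wing nut is run down to its stop, the red cap is fully on its rod, and the job is handed in at about 24 s of the 72 s allowed.

- **Finding the slack nut:** I pushed two of the four nuts. The far-right one did not move at about 10 N. The near-left one (nearest the robot, towards +y) moved at roughly 7 N, so I did not push the other two.
- **Running it down:** I turned the near-left nut clockwise about 0.5 rad until it stopped dead. It then held still at about 14 N square on the wing, roughly 16 N in all. That is inside the stated 0.4–1.0 rad, but I have no reading of the joint value itself.
- **Capping the rod:** The cap slid over the rod with no resistance and bottomed at about 18 N. I then released it and lifted the arm clear.
- **Last checks:** The side picture shows the cap upright on the rod, with its mouth just above the hub. The top picture was partly hidden by the arm but showed the cap centred on that nut. The wrist force was near zero.
- **Not rechecked:** After capping I took no clear view of all three tight nuts. A picture taken after the turning showed them unmoved. The tray, pliers, tape and bottle were not measured again, but the arm stayed away from them.

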